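Unplug a tested lamp board and slide it into the ageing cassette

TASK

The lamp board in the contact head has finished its test: draw it straight out by its round end, set it down gently on the clear part of the blue slab and let go, then take it again by its connector tail. Slide it level, round end first, into the lowest free slot of the cassette (the one just above the two loaded boards) until it is fully home against the back, tail sticking out, and let go. Do not drop the board, do not drag the loaded boards out, and leave the spare board, multimeter, can and tape where they are.

Things in the scene. Friction and masses are not known exactly. Their poses are not given: they have to be found in the camera images.
- board_c (a point): The lamp board to move: a rigid white disc, 66 mm across, with six red LEDs on top, and a green tail with gold contacts at its tip; 6 mm thick, 50 to 85 g. This is the disc's centre, half-way through its thickness. x points along the tail, z up. The tail is 24 mm wide and ends 93 mm from here. At the start its last 50 mm are plugged in the contact head and only 10 mm of it show.
- tail_c (a point): Point in the middle of the lamp board's tail, 63 mm from the disc's centre along its x, half-way through the 6 mm thickness; same axes as the disc. Once drawn out, the tail is 24 mm wide here and can be gripped across its width from above.
- head_rest (a point): Where the disc's centre is (half-way through its thickness) while the board is plugged in the contact head; fixed to the head. x points into the head's slot: draw the board out level along -x, at least 52 mm, before lifting. It lies in the slot with 4 mm of play, no latch. The disc lies on a white pad 34 by 36 mm, so its sides stick out 15 mm, with 33 mm of free depth below them.
- head: The contact head, a dark box 80 mm deep, 90 mm wide, 74 mm high on an aluminium base, fixed to the slab; origin under the box's centre, x points away from its slot face. The slot is 28 mm wide and 10 mm high, in the face 40 mm from the origin; its floor is 38 mm above the origin. The plugged board's disc centre is 83 mm from the origin. Place and heading vary.
- slot_home (a point): Where the disc's centre (half-way through its thickness) lies when the board rests fully home in the slot to fill, third from below; x points into the cassette, z up. The cassette's front is 36 mm from here towards -x, its top 41 mm above. A rigid stop touches the disc when home; the tail then sticks out 57 mm.
- stand: Grey base plate, 130 mm square, of the height-adjustable column that carries the cassette; origin under its centre, below the home points, x points into the cassette. Place, heading and height (by up to 40 mm; it does not yield) vary.
- cassette_front (a point): Middle of the open front at the height of the slot to fill; axes as the home point. The cassette is a rack 74 mm deep, 80 mm wide, with four slots at 22 mm pitch. A slot is a pair of side grooves 11 mm high, 72 mm apart, with ledges 16 mm wide under the disc's sides and rounded noses: the board has 5 mm of play upwards from its rest height, and 3 mm to either side.
- loaded_low (a joint): Lamp board already in the lowest slot, 44 mm below the slot to fill: how far it is drawn out (m), 0 is home. Same shape as the board; its tail sticks out of the front.
- loaded_high (a joint): Lamp board already in the second slot, 22 mm below the slot to fill: how far it is drawn out (m), 0 is home.
- slab: Blue rigid insulating board on the table (two butted pieces), 480 mm in x by 760 mm in y, 30 mm thick, never moves; origin at the centre of its underside on the table, so its top is 30 mm above this. The contact head and the cassette stand are on it. The part from 40 to 220 mm nearer the robot than the origin and within 50 mm to either side of it in y is always clear.
- spare: A dark lamp board of the same shape lying on the far part of the slab; not to be moved. Origin under the disc's centre.
- meter: Yellow and black multimeter, 85 by 180 by 39 mm, on the far part of the slab; not to be moved. Origin under its centre.
- can: Blue can, 60 mm across, 100 mm high, on the far part of the slab; not to be moved. Origin under its centre.
- tape: Yellow roll of tape lying flat, 96 mm across, 22 mm high, near the right front corner of the slab; not to be moved. Origin under its centre.
Things that resemble listed ones, but are neither listed nor needed, are in the scene too. What is shaped like the part that bears board_c but brown or purple is not meant.

How it is judged (in metres and radians):
On the way, in this order (a step that is already met when the one before it is completed fails the run):
1. the board is drawn clear of the contact head (distance between board_c and head_rest above 0.052 m), for 0.1 s.
2. the board lies flat on the blue slab, let go (contact force between board and slab above 0.1 N and contact force between the fingers and board below 0.05 N and angle between board_c's own z axis and vertical below 0.08 rad and linear speed of board below 0.02 m/s), for 0.1 s.
At the end, for the whole second after the job is handed in: The board lies at rest, let go, in the third slot from below: its disc centre within 4 mm of the home point in depth, 5 mm sideways and 3 mm in height, level within 0.07 rad; the two loaded boards are less than 5 mm out of their home places (x of board_c in the frame of slot_home between -0.004 and 0.004 m and y of board_c in the frame of slot_home between -0.005 and 0.005 m and z of board_c in the frame of slot_home between -0.003 and 0.003 m and angle between the z axis of board_c and the z axis of slot_home, either way round below 0.07 rad and linear speed of board below 0.01 m/s and contact force between the fingers and board below 0.05 N and value of joint each of loaded_low, loaded_high below 0.005 m); the robot touches nothing.
It fails at once if the board is dropped or thrown (faster than 0.5 m/s with no finger on it) (linear speed of board above 0.5 m/s and contact force between the fingers and board below 0.01 N).
It fails at once if a loaded board is drawn out by more than 8 mm (value of joint any of loaded_low, loaded_high above 0.008 m).
It fails at once if a bystander (spare board, multimeter, can, tape) is moved by more than 20 mm (distance of any of spare, meter, can, tape from where it was at the start of the episode above 0.02 m).
It also fails if it takes over 67 s, if anything falls off the work surface, if the arm or the gripper's body presses on something with over 40 N, if the wrist force passes 120 N, or if a joint passes its speed limit or range.

ROBOT

A 6-joint arm with a two-finger parallel gripper is mounted at the origin on the work surface. World frame = base frame: x ahead of the robot, y to its left, z up, the work surface at z = 0. Lengths are in mm, angles in rad, forces in N, time in s.
With the tool pointing down it reaches from about 350 to 875 mm from the base axis. Payload 4.2 kg.
Tool frame: the origin (TCP) lies between the finger pads; the fingertips stand 25 mm ahead of it and the grasp point (between the pads) lies 6 mm ahead of it; z points along the fingers, y is the line along which they close (so a half turn about z gives the same grasp; the last joint's range is limited). The gripper opens to 85 mm and grips with 20 to 120 N. Pads are 22 mm wide; open, the fingers measure 114 mm over their backs; the gripper's body (76 mm by 85 mm) begins 54 mm behind the grasp point. The pads swing forward as they close: fully open they stand 13 mm farther back than shut.
Start: joints at [1.464, 0.385, 0.008, 0, -1.194, -0.259], TCP at [223.527, 583.639, 225.512] pointing down, gripper open.
Joint ranges: [-3.14, 3.14], [-1.21, 2.06], [-1.07, 1.41], [-3.16, 2.05], [-2.99, -0.16], [-3.1, 3.1]. Speed limits (rad/s): [2.79, 2.79, 3.14, 3.14, 3.14, 3.14].

INTERFACE

Orientations are given as a unit quaternion [x, y, z, w].
In Python, from bench import read_state, get_image, job_done gives the robot as it stands.
- The arm moves only by the tool play_rows, never from a script. Its argument "series" is a list of rows, each a list of 6 numbers: the shift along the world's x, y, z in mm, then the turn, a rotation vector about the world's x, y, z in units of 6 degrees (1.0 is 6 degrees). A call has 1 to 20 rows; each row shifts and turns the commanded pose from where the row before left it; what a row does not reach is not made up. A row lasts 1/12 s, in which the tool goes at most 41.7 mm and 7.16 degrees, less where a joint would pass 70% of its speed; a pose out of reach is approached as far as the arm can. A call is refused whole if a number of a shift passes 41.7 or a number of a turn 1, either way. A call with a gripper value outside its range is refused whole. "gripper" is the opening, from 0 (shut) to 1 (fully open), set as the call begins (left out, the last holds). The fingers move at their own pace and stop on an object; the grip force is fixed at half the most. Time passes only in rows, so rows that do not move let the fingers close. It gives the time, the measured TCP pose, the force, the opening and the grip force at its end, in the units of the state.
- read_state(): the state, without advancing time (a new reading comes with each control period).
- get_image(name): name is "side" or "top" or "wrist"; returns a dict with "image" (384x512x3 uint8, red, green, blue), "fx", "fy", "cx", "cy" (pixels), "eye" and "rotation" of the camera in the world. Camera axes: x right, y down, z forward; pixel columns grow to the right and rows downward; lengths in mm; the calibration is good to about 2 mm. The wrist camera is an equidistant fisheye: a pixel r from the principal point sees the ray r / f radians off the axis. A picture is of the moment at which its call begins. There is no depth.
- job_done(): hands the job in; it is judged then, once.
The state is a dict: "clock": time; "joints": joint angles; "joint_vel": joint speeds; "joint_efforts": joint torques, N m; "position": TCP position; "ee_rot": TCP orientation; "contact_force": force on the tool from outside, world axes, zero at the start; "wrist_torque": the same for the moment, N m; "gripper_width": finger opening in mm; "grasp_force": force on a finger pad.
Only numpy, scipy, OpenCV 4.12 (cv2) and the standard library are available. Lean on these libraries where they do the work, as an engineer would, in place of code of your own. Each camera call takes 0.05 s, during which the arm holds its last target. There are 200 camera calls.

## Working session

There is one attempt and no reset: what is moved stays moved. The work goes in short steps, Python scripts to look and compute and a tool call to move; the robot and the scene stay as the last step left them, time stands still between calls to the robot, and variables do not carry over. Pictures are saved under pics/ and viewed, at most 10 in all, crops included, and the job is handed in when it is done.

Besides the shell and the picture viewer there is one more tool, called after ">>>" as name(argument=value, ...) on one line, values as JSON. play_rows: Moves the arm, as the interface text tells. Its arguments: {"type":"object","properties":{"series":{"type":"array","items":{"type":"array","items":{"type":"number"}}},"gripper":{"type":"number"}},"required":["series"]}

```bash
mkdir -p pics
cat > h.py <<'E'
import numpy as np,cv2
from bench import read_state,get_image,job_done
def snap(n,f):
    d=get_image(n);cv2.imwrite('pics/'+f,cv2.cvtColor(d['image'],cv2.COLOR_RGB2BGR))
    np.savez('pics/'+f[:-4]+'.npz',**{k:np.array(v) for k,v in d.items()});return d
def ray(d,u,v):
    a=(u-float(d['cx']))/float(d['fx']);b=(v-float(d['cy']))/float(d['fy'])
    return np.array(d['rotation']).reshape(3,3)@np.array([a,b,1.])
def atz(d,u,v,z):
    r=ray(d,u,v);e=np.array(d['eye']);return e+r*(z-e[2])/r[2]
def proj(d,p):
    c=np.array(d['rotation']).reshape(3,3).T@(np.array(p)-np.array(d['eye']))
    return c[0]/c[2]*d['fx']+d['cx'],c[1]/c[2]*d['fy']+d['cy']
E
python3 -c "
from h import *
for n in('side','top'):
    d=snap(n,n+'1.png');print(n,d['eye'],d['rotation'],d['fx'],d['cx'],d['cy'])
a=np.hstack([cv2.imread('pics/%s1.png'%n) for n in('side','top')])
print(read_state())"
```

```text
side [-114.99570326 -872.18652092  971.3117219 ] [ 0.85013094 -0.27215361  0.12839226 -0.43211715] 490.3522298115091 256.2779783773604 184.77248208035186
top [ 380.75484327   76.66994357 1330.16787496] [ 0.70616956 -0.70564001  0.04549333 -0.03642923] 371.01941660870307 258.28288338727145 190.45174019999533
{'clock': 0.1, 'joints': array([ 1.46359080e+00,  3.85498502e-01,  6.77883287e-03, -4.39282004e-04,
       -1.19403000e+00, -2.58581122e-01]), 'joint_vel': array([ 0.00048094, -0.00120091,  0.00214706,  0.00133236,  0.00073626,
        0.00293575]), 'joint_efforts': array([ 6.97033283e-04, -3.93316591e+01,  1.88931370e+01,  4.19791952e+00,
       -2.55701329e-03,  5.83800187e-06]), 'position': array([223.35606141, 583.15500821, 224.52538565]), 'ee_rot': array([ 9.83306358e-01, -1.81954967e-01, -1.29720323e-04,  9.89310324e-04]), 'contact_force': array([0.19709695, 0.25320866, 0.28181842]), 'wrist_torque': array([ 0.02224496,  0.00236156, -0.04668517]), 'grasp_force': 0.0, 'gripper_width': 85.4779777452988}
```

View pics/side1.png

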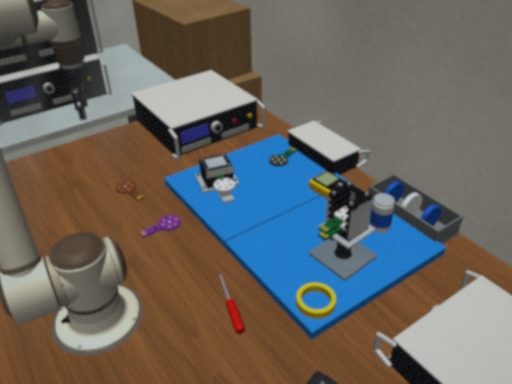

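View pics/top1.png

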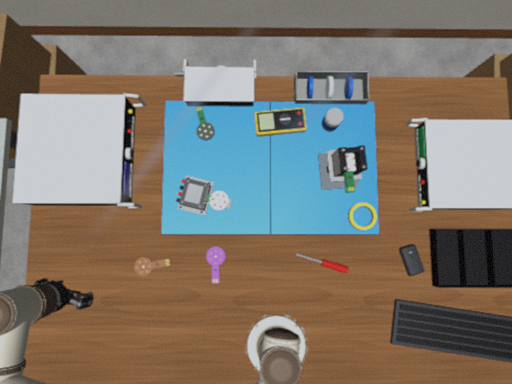

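Run:
```python
s=open('h.py').read().replace("np.array(d['rotation']).reshape(3,3)","R(d)")
s=s.replace("def snap","from scipy.spatial.transform import Rotation as Ro\ndef R(d): return Ro.from_quat(np.array(d['rotation'])).as_matrix()\ndef snap",1)
open('h.py','w').write(s)
from h import *
o=[]
for f,x,y in(('top1',160,165),('top1',310,130),('side1',180,145),('side1',305,165)):
    im=cv2.imread('pics/%s.png'%f)
    w,h=(80,60)
    if (f,x)==('side1',305): w,h=100,75
    if (f,x)==('top1',310):w,h=80,60
    if f=='top1' and x==310: y=138
    c=cv2.resize(im[y:y+h,x:x+w],(400,300),interpolation=cv2.INTER_CUBIC)
    o.append(c)
cv2.imwrite('pics/c1.png',np.vstack([np.hstack(o[:2]),np.hstack(o[2:])]))
d=np.load('pics/top1.npz')
for u,v in((163,101),(376,101),(379,234),(162,233)):print(atz(d,u,v,30))
```

```text
[857.45740556 404.72320739  30.        ]
[ 861.11699158 -369.20631351   30.        ]
[ 379.56006025 -361.99249671   30.        ]
[383.01177132 394.13195377  30.        ]
```

View pics/c1.png

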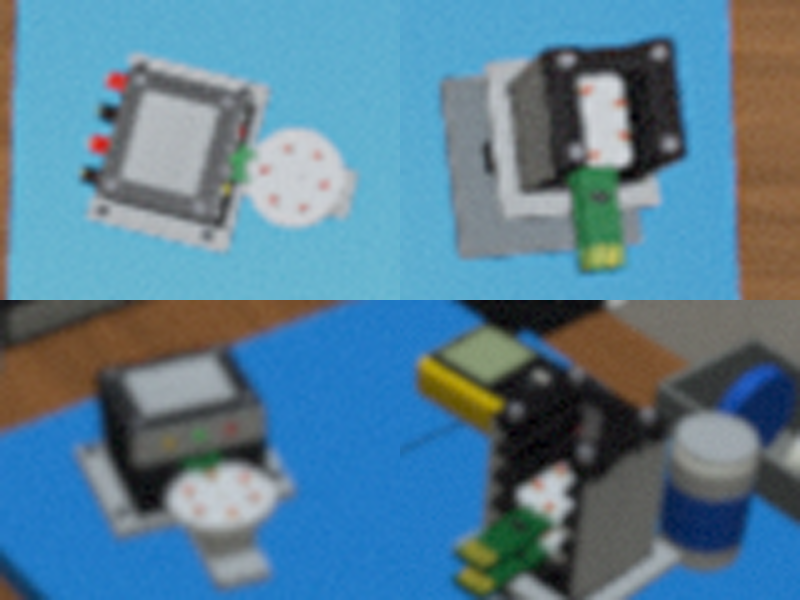

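```bash
cat >> h.py <<'E'
def tri(ds,uvs):
    A=np.zeros((3,3));b=np.zeros(3)
    for d,(u,v) in zip(ds,uvs):
        r=ray(d,u,v);r/=np.linalg.norm(r);P=np.eye(3)-np.outer(r,r);A+=P;b+=P@np.array(d['eye'])
    p=np.linalg.solve(A,b);return p
E
python3 - <<'E'
from h import *
t=np.load('pics/top1.npz');s=np.load('pics/side1.npz')
T=lambda x,y:(310+(x-400)/5,138+y/5)
S=lambda x,y:(305+(x-400)/4,165+(y-300)/4)
H=lambda x,y:(160+x/5,165+y/5)
G=lambda x,y:(180+x/5,145+(y-300)/5)
for n,a,b in(('tip',T(602,255),S(480,551)),('FL',T(574,152),S(515,410)),('FR',T(670,145),S(585,455)),('BL',T(568,58),S(578,375)),('BR',T(660,50),S(648,415)),('disc',H(296,178),G(222,495))):
    p=tri((t,s),(a,b));print(n,p.round(1),np.round(np.array(proj(s,p))-b,1))
for p,z in((H(296,178),74),(H(243,162),71),(H(173,145),106),(H(115,185),106)):print(atz(t,*p,z))
E
```

```text
tip [ 521.2 -227.7  180.2] [-0.7  0.2]
FL [ 574.1 -195.2  243.9] [-0.2  0. ]
FR [ 578.1 -252.4  244. ] [-0.  0.]
BL [ 630.3 -192.4  244.6] [ 0.2 -0. ]
BR [ 635.2 -247.7  245.1] [ 0.2 -0.1]
disc [492.2 193.   75.4] [-0.1  0. ]
[492.17258364 193.17646232  74.        ]
[503.32788299 229.62109362  71.        ]
[511.17125405 271.82251871 106.        ]
[484.55921025 309.51105771 106.        ]
```

>>> play_rows(series=[[17.3,-33.9,0,0,0,-0.87],[17.3,-33.9,0,0,0,-0.87],[17.3,-33.9,0,0,0,-0.87],[17.3,-33.9,0,0,0,-0.87],[17.3,-33.9,0,0,0,-0.87],[17.3,-33.9,0,0,0,-0.87],[17.3,-33.9,0,0,0,-0.87],[17.3,-33.9,0,0,0,-0.87],[17.3,-33.9,0,0,0,-0.87],[17.3,-33.9,0,0,0,-0.87],[17.3,-33.9,0,0,0,-0.87],[17.3,-33.9,0,0,0,-0.87],[17.3,-33.9,0,0,0,-0.87],[17.3,-33.9,0,0,0,-0.87],[17.3,-33.9,0,0,0,-0.87],[17.3,-33.9,0,0,0,-0.87],[0,0,-40,0,0,0],[0,0,-40,0,0,0],[0,0,-40,0,0,0],[0,0,-30,0,0,0]], gripper=0.8)

```text
clock: 1.77
position: [498.6, 40.1, 72.6]
ee_rot: [-0.612, 0.791, 0.001, -0.002]
contact_force: [0.6, -0.2, -0.2]
gripper_width: 68.1
grasp_force: 0.0
```

>>> play_rows(series=[[0,0,-5,0,0,0],[0,0,-5,0,0,0],[0,0,-4,0,0,0],[0,0,-2,0,0,0],[0,0,-1,0,0,0],[0,0,-1,0,0,0],[0,0,0,0,0,0]])

```text
clock: 2.35
position: [500.9, 41.5, 58.5]
ee_rot: [-0.612, 0.791, -0.0, 0.001]
contact_force: [-0.0, -0.9, -0.1]
gripper_width: 68.5
grasp_force: 0.0
```

>>> play_rows(series=[[0,0,-1,0,0,0],[0,0,-1,0,0,0],[0,0,0,0,0,0]])

```text
clock: 2.6
position: [500.3, 41.2, 55.6]
ee_rot: [-0.612, 0.791, 0.0, 0.0]
contact_force: [0.8, -0.1, -0.5]
gripper_width: 68.0
grasp_force: 0.0
```

>>> play_rows(series=[[0,0,-1,0,0,0],[0,0,-1,0,0,0],[0,0,0,0,0,0]])

```text
clock: 2.85
position: [500.2, 41.2, 53.3]
ee_rot: [-0.612, 0.791, 0.0, -0.0]
contact_force: [2.1, -0.1, 0.1]
gripper_width: 68.2
grasp_force: 0.0
```

>>> play_rows(series=[[0,0,-1,0,0,0],[0,0,-1,0,0,0],[0,0,0,0,0,0]])

```text
clock: 3.1
position: [500.2, 41.2, 51.3]
ee_rot: [-0.612, 0.791, 0.0, -0.0]
contact_force: [-0.1, 0.1, -0.2]
gripper_width: 68.4
grasp_force: 0.0
```

>>> play_rows(series=[[0,0,-1,0,0,0],[0,0,-1,0,0,0],[0,0,0,0,0,0]])

```text
clock: 3.35
position: [500.2, 41.2, 49.3]
ee_rot: [-0.612, 0.791, 0.0, -0.0]
contact_force: [-0.8, -0.9, 0.5]
gripper_width: 68.3
grasp_force: 0.0
```

>>> play_rows(series=[[0,0,-1,0,0,0],[0,0,0,0,0,0]])

```text
clock: 3.52
position: [500.2, 41.2, 48.4]
ee_rot: [-0.612, 0.791, 0.0, -0.0]
contact_force: [-0.2, 0.5, 0.0]
gripper_width: 68.4
grasp_force: 0.0
```

>>> play_rows(series=[[0,0,-1,0,0,0],[0,0,0,0,0,0]])

```text
clock: 3.68
position: [500.2, 41.2, 47.4]
ee_rot: [-0.612, 0.791, 0.0, -0.0]
contact_force: [-0.9, 0.3, -0.7]
gripper_width: 68.1
grasp_force: 0.0
```

>>> play_rows(series=[[0,0,-1,0,0,0],[0,0,0,0,0,0]])

```text
clock: 3.85
position: [500.2, 41.2, 46.4]
ee_rot: [-0.612, 0.791, 0.0, -0.0]
contact_force: [-0.9, -0.3, -0.4]
gripper_width: 67.9
grasp_force: 0.0
```

>>> play_rows(series=[[0,0,-1,0,0,0],[0,0,0,0,0,0]])

```text
clock: 4.02
position: [500.2, 41.2, 45.3]
ee_rot: [-0.612, 0.791, 0.0, -0.0]
contact_force: [-0.5, 0.6, -0.6]
gripper_width: 68.6
grasp_force: 0.0
```

>>> play_rows(series=[[0,0,-1,0,0,0],[0,0,0,0,0,0]])

```text
clock: 4.18
position: [500.2, 41.2, 44.3]
ee_rot: [-0.612, 0.791, 0.0, -0.0]
contact_force: [0.5, 0.3, -0.7]
gripper_width: 68.1
grasp_force: 0.0
```

>>> play_rows(series=[[0,0,-1,0,0,0],[0,0,0,0,0,0]])

```text
clock: 4.35
position: [500.2, 41.2, 43.4]
ee_rot: [-0.612, 0.791, 0.0, -0.0]
contact_force: [-0.3, -0.2, -0.2]
gripper_width: 68.5
grasp_force: 0.0
```

>>> play_rows(series=[[0,0,-1,0,0,0],[0,0,0,0,0,0]])

```text
clock: 4.52
position: [500.2, 41.2, 42.4]
ee_rot: [-0.612, 0.791, 0.0, -0.0]
contact_force: [0.8, -0.5, 0.3]
gripper_width: 68.1
grasp_force: 0.0
```

Run:
```python
from h import *
s=snap('side','s2.png');w=snap('wrist','w2.png')
u,v=proj(s,[500,41,35]);u,v=int(u),int(v);print(u,v)
a=cv2.cvtColor(s['image'],cv2.COLOR_RGB2BGR)[v-50:v+25,u-37:u+38]
b=cv2.imread('pics/w2.png')
cv2.imwrite('pics/c2.png',np.hstack([cv2.resize(a,(384,384),interpolation=cv2.INTER_CUBIC),b])[:, :800])
```

```text
254 218
```

View pics/c2.png

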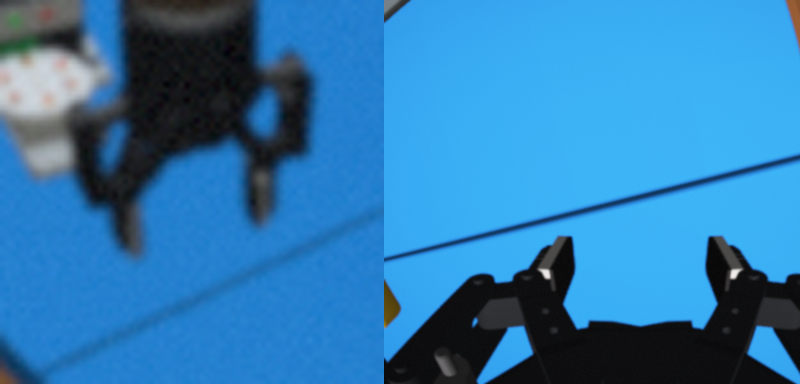

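>>> play_rows(series=[[0,0,-1,0,0,0],[0,0,-1,0,0,0],[0,0,0,0,0,0]])

```text
clock: 4.87
position: [500.2, 41.2, 40.3]
ee_rot: [-0.612, 0.791, 0.0, -0.0]
contact_force: [0.4, 0.2, -0.9]
gripper_width: 68.7
grasp_force: 0.0
```

>>> play_rows(series=[[0,0,-1,0,0,0],[0,0,-1,0,0,0],[0,0,0,0,0,0]])

```text
clock: 5.12
position: [500.2, 41.2, 38.3]
ee_rot: [-0.612, 0.791, 0.0, -0.0]
contact_force: [0.2, -0.7, -0.3]
gripper_width: 68.0
grasp_force: 0.0
```

>>> play_rows(series=[[0,0,-1,0,0,0],[0,0,0,0,0,0]])

```text
clock: 5.28
position: [500.2, 41.2, 37.3]
ee_rot: [-0.612, 0.791, 0.0, -0.0]
contact_force: [-0.4, -0.3, 0.2]
gripper_width: 68.4
grasp_force: 0.0
```

Run:
```python
from h import *
s0=np.load('pics/s2.npz')
c=np.array([500.2,41.2]);y=np.array([-.968,.252])
for k in(-1,1):
  for z in(30,35,40,45): print(k,z,np.round(proj(s0,[*(c+k*37*y),z]),1))
s=snap('side','s3.png');o=[]
for d in (s0,s):
  a=cv2.cvtColor(d['image'],cv2.COLOR_RGB2BGR)[178:228,229:279]
  a=cv2.resize(a,(400,400),interpolation=cv2.INTER_CUBIC)
  for k in(-1,1):
    p=np.array(proj(d,[*(c+k*37*y),30]));q=((p-[229,178]+.5)*8).astype(int);cv2.circle(a,tuple(map(int,q)),4,(0,0,255),1)
  o.append(a)
cv2.imwrite('pics/c3.png',np.hstack(o))
```

```text
-1 30 [266.5 217.1]
-1 35 [266.5 215.8]
-1 40 [266.5 214.5]
-1 45 [266.5 213.2]
1 30 [243.  223.1]
1 35 [242.9 221.8]
1 40 [242.8 220.5]
1 45 [242.8 219.2]
```

View pics/c3.png

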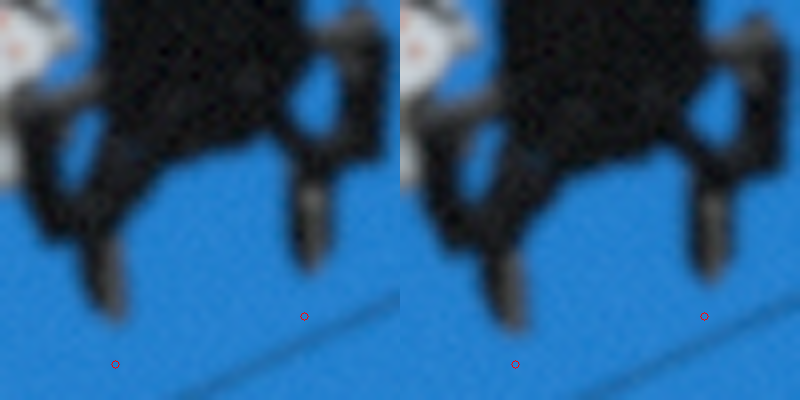

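>>> play_rows(series=[[0,0,-2,0,0,0],[0,0,-2,0,0,0],[0,0,0,0,0,0]])

```text
clock: 5.58
position: [500.0, 41.1, 33.1]
ee_rot: [-0.612, 0.791, 0.0, -0.0]
contact_force: [-0.6, -0.4, -0.6]
gripper_width: 68.6
grasp_force: 0.0
```

>>> play_rows(series=[[0,0,-2,0,0,0],[0,0,-2,0,0,0],[0,0,0,0,0,0]])

```text
clock: 5.83
position: [500.0, 41.1, 29.1]
ee_rot: [-0.612, 0.791, 0.0, -0.0]
contact_force: [-0.5, -0.5, 0.3]
gripper_width: 68.0
grasp_force: 0.0
```

>>> play_rows(series=[[0,0,-1,0,0,0],[0,0,0,0,0,0]])

```text
clock: 6.0
position: [500.2, 41.2, 28.3]
ee_rot: [-0.612, 0.791, 0.0, -0.0]
contact_force: [-0.6, -0.4, 0.5]
gripper_width: 68.2
grasp_force: 0.0
```

>>> play_rows(series=[[0,0,-1,0,0,0],[0,0,0,0,0,0]])

```text
clock: 6.17
position: [500.3, 41.2, 27.4]
ee_rot: [-0.612, 0.791, 0.0, -0.0]
contact_force: [-0.5, -0.2, -0.0]
gripper_width: 68.6
grasp_force: 0.0
```

>>> play_rows(series=[[0,0,-1,0,0,0],[0,0,0,0,0,0]])

```text
clock: 6.33
position: [500.2, 41.2, 26.4]
ee_rot: [-0.612, 0.791, 0.0, -0.0]
contact_force: [0.1, 0.1, -0.3]
gripper_width: 68.0
grasp_force: 0.0
```

>>> play_rows(series=[[0,0,-1,0,0,0],[0,0,-1,0,0,0],[0,0,0,0,0,0]])

```text
clock: 6.58
position: [500.2, 41.2, 24.3]
ee_rot: [-0.612, 0.791, 0.0, -0.0]
contact_force: [0.2, 0.3, -0.9]
gripper_width: 68.6
grasp_force: 0.0
```

>>> play_rows(series=[[0,0,-1,0,0,0],[0,0,0,0,0,0]])

```text
clock: 6.75
position: [500.2, 41.2, 23.3]
ee_rot: [-0.612, 0.791, 0.0, -0.0]
contact_force: [0.2, 0.5, 0.1]
gripper_width: 68.9
grasp_force: 0.0
```

>>> play_rows(series=[[0,0,-1,0,0,0],[0,0,0,0,0,0]])

```text
clock: 6.92
position: [500.2, 41.2, 22.4]
ee_rot: [-0.612, 0.791, 0.0, -0.0]
contact_force: [0.1, 0.1, 0.4]
gripper_width: 68.1
grasp_force: 0.0
```

>>> play_rows(series=[[0,0,-1,0,0,0],[0,0,0,0,0,0]])

```text
clock: 7.08
position: [500.2, 41.2, 21.3]
ee_rot: [-0.612, 0.791, 0.0, -0.0]
contact_force: [0.3, -0.2, -0.0]
gripper_width: 68.2
grasp_force: 0.0
```

>>> play_rows(series=[[0,0,-1,0,0,0],[0,0,0,0,0,0]])

```text
clock: 7.25
position: [500.2, 41.2, 20.4]
ee_rot: [-0.612, 0.791, 0.0, -0.0]
contact_force: [0.3, 0.5, 0.4]
gripper_width: 68.2
grasp_force: 0.0
```

>>> play_rows(series=[[0,0,-1,0,0,0],[0,0,0,0,0,0]])

```text
clock: 7.42
position: [500.2, 41.2, 19.3]
ee_rot: [-0.612, 0.791, 0.0, -0.0]
contact_force: [-0.1, -0.2, -0.1]
gripper_width: 68.2
grasp_force: 0.0
```

>>> play_rows(series=[[0,0,-1,0,0,0],[0,0,0,0,0,0]])

```text
clock: 7.58
position: [500.2, 41.2, 18.4]
ee_rot: [-0.612, 0.791, 0.0, -0.0]
contact_force: [0.4, 0.7, 0.3]
gripper_width: 68.3
grasp_force: 0.0
```

>>> play_rows(series=[[0,0,-1,0,0,0],[0,0,0,0,0,0]])

```text
clock: 7.75
position: [500.2, 41.2, 17.4]
ee_rot: [-0.612, 0.791, 0.0, -0.0]
contact_force: [-0.4, -0.6, 1.3]
gripper_width: 68.3
grasp_force: 0.0
```

>>> play_rows(series=[[0,0,-1,0,0,0],[0,0,0,0,0,0]])

```text
clock: 7.92
position: [500.4, 41.3, 17.0]
ee_rot: [-0.612, 0.79, -0.0, -0.0]
contact_force: [-1.3, 0.4, 3.9]
gripper_width: 68.4
grasp_force: 2.3
```

>>> play_rows(series=[[0,0,-1,0,0,0],[0,0,0,0,0,0]])

```text
clock: 8.08
position: [500.4, 41.2, 17.0]
ee_rot: [-0.613, 0.79, -0.0, -0.0]
contact_force: [-3.8, 0.6, 12.0]
gripper_width: 68.4
grasp_force: 6.0
```

>>> play_rows(series=[[0,0,10,0,0,0],[0,0,6,0,0,0],[0,0,0,0,0,0],[0,0,0,0,0,0],[0,0,0,0,0,0],[0,0,0,0,0,0],[0,0,0,0,0,0],[0,0,0,0,0,0]], gripper=0.33)

```text
clock: 8.75
position: [500.1, 41.1, 31.1]
ee_rot: [-0.612, 0.791, 0.0, -0.0]
contact_force: [-0.8, -0.5, -0.5]
gripper_width: 28.1
grasp_force: 0.0
```

>>> play_rows(series=[[0,0,-1,0,0,0],[0,0,-1,0,0,0],[0,0,0,0,0,0]])

```text
clock: 9.0
position: [500.1, 41.2, 29.2]
ee_rot: [-0.612, 0.791, 0.0, -0.0]
contact_force: [0.2, -0.4, -0.4]
gripper_width: 27.8
grasp_force: 0.0
```

>>> play_rows(series=[[0,0,-1,0,0,0],[0,0,-1,0,0,0],[0,0,0,0,0,0]])

```text
clock: 9.25
position: [500.2, 41.2, 27.3]
ee_rot: [-0.612, 0.791, 0.0, -0.0]
contact_force: [0.4, 0.6, -1.5]
gripper_width: 28.4
grasp_force: 0.0
```

>>> play_rows(series=[[0,0,-1,0,0,0],[0,0,0,0,0,0]])

```text
clock: 9.42
position: [500.3, 41.2, 26.4]
ee_rot: [-0.612, 0.791, 0.0, -0.0]
contact_force: [0.5, -0.5, 0.3]
gripper_width: 28.0
grasp_force: 0.0
```

>>> play_rows(series=[[0,0,-1,0,0,0],[0,0,0,0,0,0]])

```text
clock: 9.58
position: [500.2, 41.2, 25.4]
ee_rot: [-0.612, 0.791, 0.0, -0.0]
contact_force: [-0.2, -0.4, 0.8]
gripper_width: 28.2
grasp_force: 0.0
```

>>> play_rows(series=[[0,0,-1,0,0,0],[0,0,0,0,0,0]])

```text
clock: 9.75
position: [500.2, 41.2, 24.4]
ee_rot: [-0.612, 0.791, 0.0, -0.0]
contact_force: [-0.2, 0.2, -0.5]
gripper_width: 28.0
grasp_force: 0.0
```

>>> play_rows(series=[[0,0,-1,0,0,0],[0,0,0,0,0,0]])

```text
clock: 9.92
position: [500.4, 41.2, 24.0]
ee_rot: [-0.612, 0.79, -0.0, 0.0]
contact_force: [-1.9, 0.6, 4.8]
gripper_width: 28.4
grasp_force: 2.0
```

>>> play_rows(series=[[0,0,-1,0,0,0],[0,0,0,0,0,0]])

```text
clock: 10.08
position: [500.4, 41.3, 23.9]
ee_rot: [-0.613, 0.79, -0.0, 0.0]
contact_force: [-3.4, 0.9, 12.0]
gripper_width: 28.2
grasp_force: 5.9
```

>>> play_rows(series=[[0,0,40,0,0,0],[0,0,40,0,0,0],[-2,38,0,0,0,0],[-2,38,0,0,0,0],[-2,38,0,0,0,0],[-2,38,0,0,0,0],[0,0,0,0,0,0],[0,0,0,0,0,0],[0,0,0,0,0,0]], gripper=1.0)

```text
clock: 10.83
position: [491.8, 193.0, 102.1]
ee_rot: [-0.613, 0.79, 0.0, -0.001]
contact_force: [-0.3, 0.0, 1.3]
gripper_width: 85.3
grasp_force: 0.0
```

Run:
```python
from h import *
w=snap('wrist','w4.png');print(w['eye'],w['rotation'],w['fx'],w['cx'],w['cy']);s=read_state();print(s['position'],s['ee_rot'])
```

```text
[474.01790998 126.00717513 250.24350851] [0.12493084 0.98249636 0.13718152 0.01656575] 297.3186396354542 255.82776525679026 194.4369035258863
[491.90982969 192.42305243 102.17420708] [-6.12089481e-01  7.90788316e-01  7.11663164e-05 -5.49219515e-04]
```

View pics/w4.png

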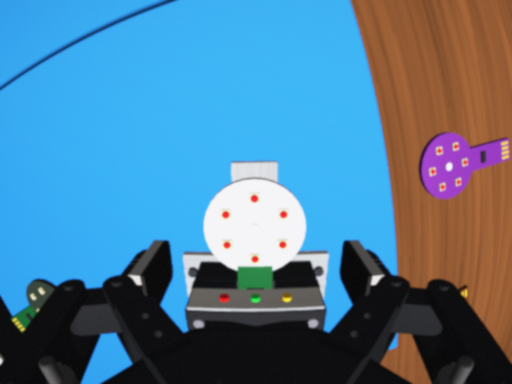

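```bash
cat >> h.py <<'E'
def wray(d,u,v):
    x=np.array([u-float(d['cx']),v-float(d['cy'])]);r=np.linalg.norm(x);t=r/float(d['fx'])
    return R(d)@np.array([*(x/r*np.sin(t)),np.cos(t)])
def watz(d,u,v,z):
    r=wray(d,u,v);e=np.array(d['eye']);return e+r*(z-e[2])/r[2]
E
python3 - <<'E'
from h import *
w=np.load('pics/w4.npz')
im=w['image'].astype(int)
# disc edge fit
m=((im.min(2)>170)).astype(np.uint8)
m[:178]=0;m[272:]=0
m=cv2.morphologyEx(m,cv2.MORPH_CLOSE,np.ones((9,9)))
n,l,st,c=cv2.connectedComponentsWithStats(m);k=l[226,250];print(st[k],c[k])
cn=max(cv2.findContours((l==k).astype(np.uint8),0,cv2.CHAIN_APPROX_NONE)[0],key=len)[:,0]
P=np.array([watz(w,u,v,72)[:2] for u,v in cn])
A=np.c_[2*P,np.ones(len(P))];s=np.linalg.lstsq(A,(P**2).sum(1),rcond=None)[0]
print('disc',s[:2],'r',np.sqrt(s[2]+s[:2]@s[:2]))
a=watz(w,254,198,74);b=watz(w,255,259,74);t=watz(w,255,278,73);e=(watz(w,188,297,104)-watz(w,327,297,104))
print(a,b,t,np.arctan2(*(b-a)[[1,0]]),np.arctan2(*(t-s[[0,1,1]]*1)[[1,0]]),np.arctan2(e[1],e[0]), np.linalg.norm(e))
E
```

```text
[ 183  178  146   94 8226] [254.48492584 227.14891806]
disc [494.51109095 204.43414998] r 38.64557990068847
[487.93071255 176.57837558  74.        ] [498.01274395 217.92932389  74.        ] [501.95696539 233.12547205  73.        ] 1.3316461181875336 1.3168811098837656 -0.2556010573927588 84.30238514673927
```

>>> play_rows(series=[[0.7,2.5,-16,0,0,0],[0,0,-14,0,0,0],[0,0,-10,0,0,0],[0,0,-6,0,0,0],[0,0,0,0,0,0],[0,0,0,0,0,0]])

```text
clock: 11.38
position: [493.2, 195.2, 56.5]
ee_rot: [-0.612, 0.791, -0.0, -0.0]
contact_force: [0.7, 0.7, -0.5]
gripper_width: 85.2
grasp_force: 0.0
```

>>> play_rows(series=[[0,0,0,0,0,0],[0,0,0,0,0,0],[0,0,0,0,0,0],[0,0,0,0,0,0],[0,0,0,0,0,0],[0,0,0,0,0,0]], gripper=0.0)

```text
clock: 11.88
position: [493.8, 196.0, 58.2]
ee_rot: [-0.613, 0.79, -0.0, 0.001]
contact_force: [-0.9, -0.3, 5.6]
gripper_width: 62.7
grasp_force: 63.9
```

Run:
```python
from h import *
w=snap('wrist','w5.png');s=snap('side','s5.png')
b=cv2.imread('pics/s5.png')[150:222,180:252]
c=cv2.imread('pics/w5.png')[110:350,100:420]
cv2.imwrite('pics/c5.png',np.hstack([cv2.resize(b,(320,320),interpolation=cv2.INTER_CUBIC),cv2.resize(c,(427,320),interpolation=cv2.INTER_CUBIC)]))
```

```text
(no output)
```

View pics/c5.png

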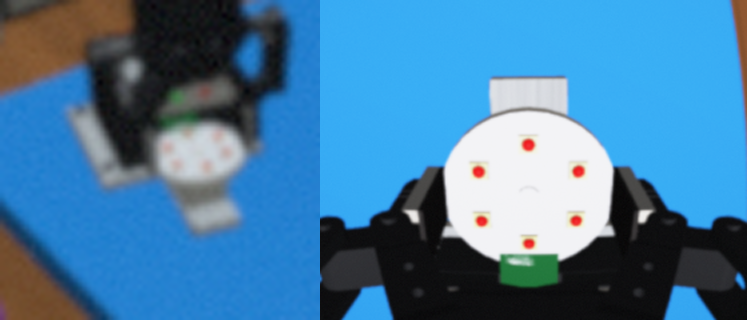

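Run:
```python
from h import *
w=np.load('pics/w4.npz')
a,b=watz(w,170,242,118),watz(w,343,242,118);print(a,b,(a+b)/2,np.linalg.norm(a-b))
a,b=watz(w,151,242,118),watz(w,362,242,118);print((a+b)/2,np.linalg.norm(a-b))
w=np.load('pics/w2.npz')
a,b=watz(w,573-384,238,55.3),watz(w,708-384,238,55.3);print(a,b,(a+b)/2,np.linalg.norm(a-b))
w=np.load('pics/w5.npz')
# led ring
for u,v in((528,145),(529,243),(478,171),(578,171),(481,221),(576,220)):
  print(watz(w,100+(u-320)*.75,110+v*.75,74).round(1))
```

```text
[531.27055896 175.7839873  118.        ] [446.86187659 197.67980167 118.        ] [489.06621778 186.73189448 118.        ] 87.20236433962864
[489.13378878 187.11342272 118.        ] 108.00490402976614
[530.32823566  25.2129018   55.3       ] [464.15099036  42.38211449  55.3       ] [497.23961301  33.79750815  55.3       ] 68.3681918698453
[488.1 177.1  74. ]
[498.2 218.   74. ]
[508.4 182.5  74. ]
[472.9 191.7  74. ]
[513.7 203.4  74. ]
[477.8 212.2  74. ]
```

>>> play_rows(series=[[0,0,0,0,0,0],[0,0,0,0,0,0],[0,0,0,0,0,0],[-1,-4,-2,0,0,0],[0,0,0,0,0,0],[0,0,0,0,0,0]], gripper=0.95)

```text
clock: 12.48
position: [491.7, 191.4, 54.2]
ee_rot: [-0.612, 0.791, 0.0, -0.0]
contact_force: [-0.4, -0.5, 0.3]
gripper_width: 81.3
grasp_force: 0.0
```

>>> play_rows(series=[[0,0,0,0,0,0],[0,0,0,0,0,0],[0,0,0,0,0,0],[0,0,0,0,0,0],[0,0,0,0,0,0]], gripper=0.0)

```text
clock: 12.9
position: [492.4, 191.9, 55.3]
ee_rot: [-0.613, 0.79, -0.0, 0.0]
contact_force: [-1.5, -0.1, 5.4]
gripper_width: 62.8
grasp_force: 64.2
```

>>> play_rows(series=[[0,0,1.5,0,0,0],[-1,-3.9,0,0,0,0],[-2,-7.75,0,0,0,0],[-2,-7.75,0,0,0,0],[-2,-7.75,0,0,0,0],[0,0,0,0,0,0]])

```text
clock: 13.4
position: [483.8, 162.6, 55.7]
ee_rot: [-0.612, 0.791, 0.0, -0.001]
contact_force: [0.1, 0.8, -0.6]
gripper_width: 62.9
grasp_force: 65.4
```

>>> play_rows(series=[[-2,-7.75,0,0,0,0],[-2,-7.75,0,0,0,0],[-2,-7.75,0,0,0,0],[-2,-7.75,0,0,0,0],[-2,-7.75,0,0,0,0],[0,0,0,0,0,0],[0,0,0,0,0,0]])

```text
clock: 13.98
position: [475.0, 125.4, 56.1]
ee_rot: [-0.612, 0.791, -0.0, 0.0]
contact_force: [-0.1, 0.9, 0.1]
gripper_width: 62.7
grasp_force: 65.4
```

Run:
```python
from h import *
w=snap('wrist','w6.png');s=snap('side','s6.png')
b=cv2.imread('pics/s6.png')[150:232,180:262]
c=cv2.imread('pics/w6.png')[110:350,100:420]
cv2.imwrite('pics/c6.png',np.hstack([cv2.resize(b,(320,320),interpolation=cv2.INTER_CUBIC),cv2.resize(c,(427,320),interpolation=cv2.INTER_CUBIC)]))
```

```text
(no output)
```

View pics/c6.png

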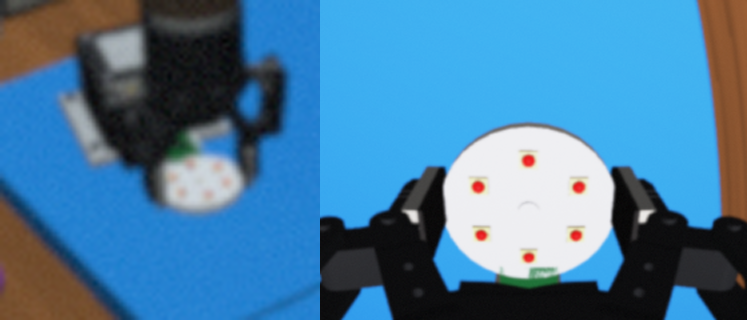

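```bash
python3 -c "
from h import *
s=read_state();print(s['joints'].round(3),s['position'])
w=np.load('pics/w6.npz')
P=[watz(w,100+(u-320)*.75,110+v*.75,73.5) for u,v in((528,160),(529,257),(478,187),(578,187),(481,235),(576,235))]
print(np.round(P,1),np.mean(P,0)); d=P[1]-P[0];print(np.arctan2(d[1],d[0]))"
```

```text
[ 0.59   0.364 -0.531  0.    -0.676 -0.843] [475.33446316 125.97792072  56.13687013]
[[470.6 111.4  73.5]
 [481.  153.1  73.5]
 [491.2 117.4  73.5]
 [455.5 126.7  73.5]
 [496.5 138.1  73.5]
 [460.5 147.4  73.5]] [475.88091788 132.35580906  73.5       ]
1.326621028668572
```

>>> play_rows(series=[[0,-8,8,0,0,0],[0,-10,8,0,0,0.5],[4,-10,4,0,0,0.9],[4,-10,0,0,0,1],[4,-8,0,0,0,1],[4,-6,0,0,0,1],[4,-5,0,0,0,1],[4,-5,0,0,0,1],[4,-5,0,0,0,1],[4,-5,0,0,0,1],[4,-5,0,0,0,1],[4,-5,0,0,0,1],[4,-5,0,0,0,1],[5,-5,0,0,0,1],[5,-5,0,0,0,1],[5,-5,0,0,0,1],[5,-5,0,0,0,1],[5,0,0,0,0,1],[5,0,0,0,0,1],[5,0,0,0,0,0.75]])

```text
clock: 15.75
position: [554.4, 18.5, 76.6]
ee_rot: [0.999, 0.041, 0.0, -0.0]
contact_force: [-0.8, -0.2, 0.0]
gripper_width: 62.7
grasp_force: 65.5
```

>>> play_rows(series=[[0,0,-14,0,0,0],[0,0,-14,0,0,0],[0,0,-10,0,0,0],[0,0,-8,0,0,0],[0,0,-3,0,0,0],[0,0,0,0,0,0]])

```text
clock: 16.25
position: [553.7, 18.7, 26.4]
ee_rot: [0.999, 0.039, -0.001, 0.0]
contact_force: [-0.0, 0.2, -0.8]
gripper_width: 62.7
grasp_force: 65.5
```

Run:
```python
from h import *
s=snap('side','s7.png');w=snap('wrist','w7.png');st=read_state();print(st['joints'].round(2))
u,v=proj(s,[530,18,40]);u,v=int(u),int(v)
b=cv2.imread('pics/s7.png')[v-40:v+40,u-40:u+40]
cv2.imwrite('pics/c7.png',np.hstack([cv2.resize(b,(384,384),interpolation=cv2.INTER_CUBIC),cv2.imread('pics/w7.png')[:,50:460]]))
```

```text
[ 0.33  0.49 -0.4   0.   -0.68  1.32]
```

View pics/c7.png

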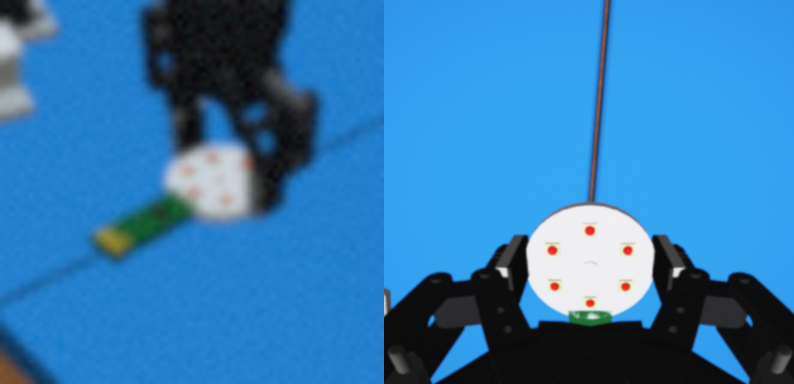

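>>> play_rows(series=[[0,0,-3,0,0,0],[0,0,-2,0,0,0],[0,0,-1,0,0,0],[0,0,0,0,0,0]])

```text
clock: 16.68
position: [553.9, 18.8, 20.9]
ee_rot: [0.999, 0.039, -0.0, 0.0]
contact_force: [-0.7, -0.0, -0.4]
gripper_width: 62.6
grasp_force: 65.5
```

>>> play_rows(series=[[0,0,-1,0,0,0],[0,0,0,0,0,0]])

```text
clock: 16.85
position: [554.0, 18.8, 20.0]
ee_rot: [0.999, 0.039, -0.0, 0.0]
contact_force: [0.1, -0.0, -0.2]
gripper_width: 62.7
grasp_force: 65.5
```

>>> play_rows(series=[[0,0,-1,0,0,0],[0,0,0,0,0,0]])

```text
clock: 17.02
position: [554.0, 18.9, 18.9]
ee_rot: [0.999, 0.039, -0.0, 0.0]
contact_force: [0.0, -0.6, -0.5]
gripper_width: 62.9
grasp_force: 65.5
```

>>> play_rows(series=[[0,0,-1,0,0,0],[0,0,0,0,0,0]])

```text
clock: 17.18
position: [554.1, 18.8, 18.7]
ee_rot: [0.999, 0.039, 0.0, 0.0]
contact_force: [-2.1, -0.3, 5.1]
gripper_width: 62.7
grasp_force: 68.2
```

>>> play_rows(series=[[0,0,-1,0,0,0],[0,0,0,0,0,0]])

```text
clock: 17.35
position: [554.1, 18.8, 18.7]
ee_rot: [0.999, 0.039, 0.0, 0.0]
contact_force: [-3.8, -0.0, 10.0]
gripper_width: 63.0
grasp_force: 71.5
```

>>> play_rows(series=[[0,0,1,0,0,0],[0,0,0,0,0,0]])

```text
clock: 17.52
position: [554.3, 18.9, 18.7]
ee_rot: [0.999, 0.039, 0.0, -0.0]
contact_force: [-1.2, 0.8, 4.9]
gripper_width: 62.9
grasp_force: 68.6
```

>>> play_rows(series=[[0,0,0,0,0,0],[0,0,0,0,0,0],[0,0,0,0,0,0],[0,0,0,0,0,0],[0,0,0,0,0,0]], gripper=1.0)

```text
clock: 17.93
position: [553.9, 18.8, 17.7]
ee_rot: [0.999, 0.039, -0.0, 0.0]
contact_force: [-0.1, -0.3, -0.1]
gripper_width: 85.2
grasp_force: 0.0
```

>>> play_rows(series=[[0,0,15,0,0,0],[0,0,35,0,0,0],[0,0,40,0,0,0],[-30,0,0,0,0,0],[-33,-2,0,0,0,0],[0,0,0,0,0,0],[0,0,0,0,0,0]])

```text
clock: 18.52
position: [489.4, 16.5, 108.3]
ee_rot: [0.999, 0.039, -0.0, -0.0]
contact_force: [0.4, 0.2, 0.7]
gripper_width: 85.4
grasp_force: 0.0
```

Run:
```python
from h import *
w=snap('wrist','w8.png');s=snap('side','s8.png');st=read_state();print(st['position'],w['eye'])
```

```text
[491.70826068  17.00899564 108.33027757] [557.78500333  21.79095753 256.33291408]
```

View pics/w8.png

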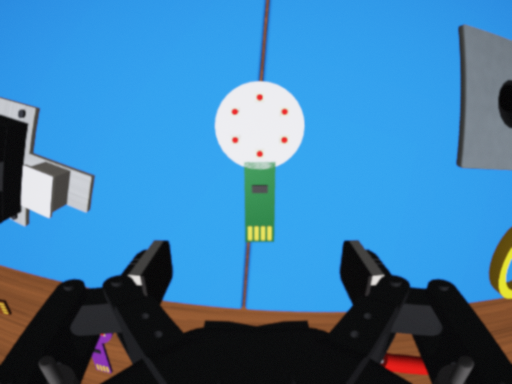

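Run:
```python
from h import *
w=np.load('pics/w8.npz')
P=[watz(w,u,v,36) for u,v in((260,97),(284,112),(284,140),(260,154),(235,140),(235,112))]
c=np.mean(P,0);t=watz(w,260,242,36);m=watz(w,260,205,36)
print(c,t,m,np.linalg.norm(t-c),np.arctan2(*(t-c)[[1,0]]),np.arctan2(*(P[3]-P[0])[[1,0]]))
```

```text
[547.75735918  18.5406441   36.        ] [455.31134028  10.82341126  36.        ] [486.93748985  13.42101477  36.        ] 92.76757026545093 -3.0583074958606327 -3.0626439285635065
```

>>> play_rows(series=[[-5,-3.2,-20,0,0,0],[0,0,-25,0,0,0],[0,0,-20,0,0,0],[0,0,-8,0,0,0],[0,0,-4,0,0,0],[0,0,0,0,0,0],[0,0,0,0,0,0]], gripper=0.5)

```text
clock: 19.2
position: [487.1, 13.9, 31.5]
ee_rot: [0.999, 0.039, 0.001, -0.0]
contact_force: [0.7, -0.2, -0.1]
gripper_width: 42.5
grasp_force: 0.0
```

>>> play_rows(series=[[0,0,-4,0,0,0],[0,0,-2,0,0,0],[0,0,0,0,0,0],[0,0,0,0,0,0]])

```text
clock: 19.53
position: [486.2, 13.7, 25.3]
ee_rot: [0.999, 0.039, 0.0, -0.0]
contact_force: [0.1, -0.4, -0.4]
gripper_width: 42.7
grasp_force: 0.0
```

Run:
```python
from h import *
w=snap('wrist','w9.png');st=read_state();print(st['position'],st['contact_force'],st['gripper_width'])
```

```text
[486.17575836  13.69065477  25.318452  ] [ 0.14770976 -0.32615166  0.4933195 ] 42.571128221179855
```

View pics/w9.png

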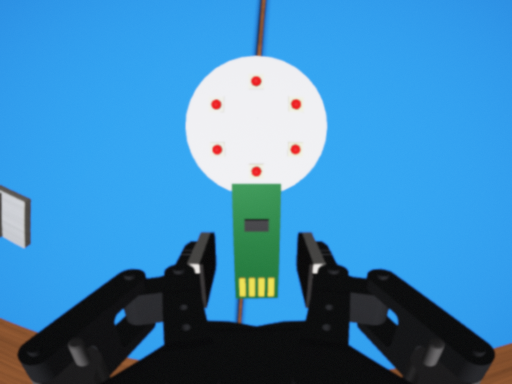

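>>> play_rows(series=[[0,0,0,0,0,0],[0,0,0,0,0,0],[0,0,0,0,0,0],[0,0,0,0,0,0],[0,0,0,0,0,0]], gripper=0.0)

```text
clock: 20.0
position: [486.2, 13.7, 25.6]
ee_rot: [0.999, 0.039, 0.0, -0.0]
contact_force: [-0.7, -0.6, 6.1]
gripper_width: 21.6
grasp_force: 58.9
```

>>> play_rows(series=[[0,0,3,0,0,0],[0,0,7,0,0,0],[0,0,15,0,0,0],[0,0,15,0,0,0],[0,0,0,0,0,0],[0,0,0,0,0,0]])

```text
clock: 20.5
position: [486.5, 13.9, 65.7]
ee_rot: [0.999, 0.038, 0.001, -0.0]
contact_force: [0.2, -0.5, -0.6]
gripper_width: 21.4
grasp_force: 58.8
```

>>> play_rows(series=[[-7,0,20,0,0,0],[-7,0,30,0,0,0],[-7,0,30,0,0,0],[-7,0,30,0,0,0],[0,-10,15,0,0,0],[0,-22,7,0,0,0],[0,-32,0,0,0,0],[0,-33,0,0,0,0],[0,-33,0,0,0,0],[0,-33,0,0,0,0],[0,-33,0,0,0,0],[0,-28,0,0,0,0],[0,-16,0,0,0,0],[0,-7,0,0,0,0],[0,0,0,0,0,0],[0,0,0,0,0,0],[0,0,0,0,0,0]])

```text
clock: 21.92
position: [457.8, -232.5, 196.6]
ee_rot: [0.999, 0.039, -0.0, -0.0]
contact_force: [0.0, 0.4, -0.5]
gripper_width: 21.6
grasp_force: 59.0
```

Run:
```python
from h import *
w=snap('wrist','w10.png');s=snap('side','s10.png');t=snap('top','t10.png');st=read_state();print(st['position'],st['joints'].round(2))
u,v=map(int,proj(s,[560,-225,200]));print(u,v)
a,b=map(int,proj(t,[560,-225,200]));print(a,b)
f=lambda n,y,x,hh,ww,W,H:cv2.resize(cv2.imread('pics/'+n)[y:y+hh,x:x+ww],(W,H),interpolation=cv2.INTER_CUBIC)
L=np.vstack([f('s10.png',v-36,u-48,72,96,400,300),f('t10.png',b-36,a-48,72,96,400,300)])
Rr=np.vstack([f('w10.png',0,0,384,512,400,300),f('w10.png',0,166,135,180,400,300)])
cv2.imwrite('pics/c10.png',np.hstack([L,Rr]))
```

```text
[ 458.14982765 -232.40304836  197.10905178] [-0.15  0.22 -0.3  -0.   -1.05  1.8 ]
336 214
351 175
```

View pics/c10.png

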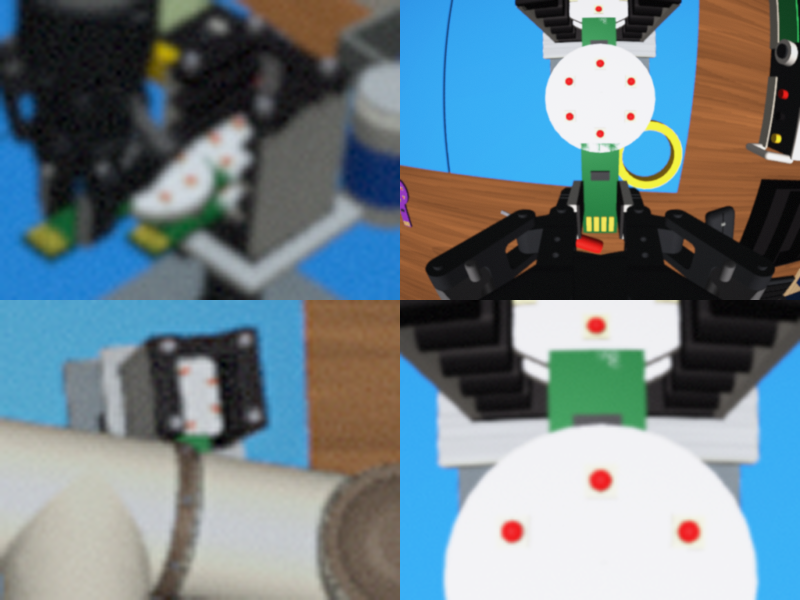

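```bash
cat >> h.py <<'E'
def leds(d):
    im=np.array(d['image']).astype(int);m=((im[...,0]>150)&(im[...,1]<90)&(im[...,2]<90)).astype(np.uint8)
    n,l,st,c=cv2.connectedComponentsWithStats(m)
    return [tuple(c[i].round(1))+(int(st[i,4]),) for i in range(1,n) if st[i,4]>6]
def norm(d,pts):
    o=[]
    for u,v in pts:
        r=R(d).T@wray(d,u,v);o.append(r[:2]/r[2])
    return np.array(o,float)
E
python3 - <<'E'
from h import *
for n in('w8','w9','w10'):print(n,leds(np.load('pics/%s.npz'%n)))
E
```

```text
w8 [(np.float64(259.5), np.float64(96.7), 14), (np.float64(234.5), np.float64(111.3), 14), (np.float64(284.4), np.float64(111.4), 13), (np.float64(234.7), np.float64(139.5), 14), (np.float64(283.7), np.float64(139.5), 14), (np.float64(259.3), np.float64(153.5), 14), (np.float64(406.3), np.float64(367.1), 505)]
w9 [(np.float64(255.8), np.float64(80.6), 58), (np.float64(215.7), np.float64(104.0), 56), (np.float64(295.6), np.float64(103.8), 56), (np.float64(294.9), np.float64(148.9), 50), (np.float64(216.6), np.float64(149.3), 53), (np.float64(255.9), np.float64(171.1), 54)]
w10 [(np.float64(253.9), np.float64(11.0), 30), (np.float64(255.8), np.float64(80.6), 57), (np.float64(216.0), np.float64(103.6), 56), (np.float64(295.5), np.float64(103.9), 58), (np.float64(493.0), np.float64(120.8), 56), (np.float64(216.6), np.float64(148.7), 53), (np.float64(294.7), np.float64(148.7), 52), (np.float64(255.7), np.float64(170.7), 52), (np.float64(242.2), np.float64(314.7), 476)]
```

>>> play_rows(series=[[0,0,10,0,0,0],[0,0,20,0,0,0],[0,0,20,0,0,0],[0,0,10,0,0,0],[0,0,0,0,0,0],[0,0,0,0,0,0],[0,0,0,0,0,0]])

```text
clock: 22.65
position: [457.3, -232.9, 256.0]
ee_rot: [0.999, 0.039, -0.001, -0.001]
contact_force: [-0.3, -0.1, -0.2]
gripper_width: 21.5
grasp_force: 59.0
```

Run:
```python
from h import *
w=snap('wrist','w11.png');st=read_state();print(st['position'])
L=leds(w);print(L,w['eye'])
a=np.load('pics/w10.npz');print(a['eye'])
def wtri(ds,uv):
    A=np.zeros((3,3));b=np.zeros(3)
    for d,(u,v) in zip(ds,uv):
        r=wray(d,u,v);P=np.eye(3)-np.outer(r,r);A+=P;b+=P@np.array(d['eye'])
    return np.linalg.solve(A,b)
c=[l for l in L if 225<l[0]<285 and l[1]<75];print(c)
for l in c:print(wtri((a,w),((253.9,11.0),l[:2])))
# own board centre in w10 at top z 207.6+
P=[watz(a,u,v,207.7) for u,v in((255.8,80.6),(216,103.6),(295.5,103.9),(216.6,148.7),(294.7,148.7),(255.7,170.7))]
print('own',np.mean(P,0),P[0],P[5])
```

```text
[ 457.27744932 -233.00539352  255.72396306]
[(np.float64(228.8), np.float64(23.5), 18), (np.float64(278.5), np.float64(23.0), 12), (np.float64(253.6), np.float64(35.6), 13), (np.float64(255.8), np.float64(80.6), 57), (np.float64(216.0), np.float64(103.6), 56), (np.float64(295.5), np.float64(103.8), 57), (np.float64(464.0), np.float64(117.0), 49), (np.float64(216.6), np.float64(148.7), 53), (np.float64(294.7), np.float64(148.7), 52), (np.float64(255.7), np.float64(170.6), 53)] [ 525.98735674 -227.80450045  403.93529795]
[ 526.3280035  -227.20347827  344.66481404]
[(np.float64(228.8), np.float64(23.5), 18), (np.float64(278.5), np.float64(23.0), 12), (np.float64(253.6), np.float64(35.6), 13)]
[ 547.43416325 -221.27323944  306.68260918]
[ 548.4704119  -229.10081292  305.54261467]
[ 584.20827057 -221.15998815  179.86700371]
own [ 519.84722486 -227.35349034  207.7       ] [ 540.72707423 -225.77169422  207.7       ] [ 498.93107366 -228.97605652  207.7       ]
```

Run:
```python
from h import *
w=np.load('pics/w11.npz');a=np.load('pics/w10.npz')
for z in(179,180,181):
  l,r,n=[watz(w,*p,z) for p in((228.8,23.5),(278.5,23.0),(253.6,35.6))];n0=watz(a,253.9,11.0,z)
  d=l-r;h=np.arctan2(-d[0],d[1]);m=(l+r)/2;ux=np.array([np.cos(h),np.sin(h)])
  print(z,np.linalg.norm(d),'head',h,np.arctan2(*(m-n)[[1,0]]),np.linalg.norm(m-n),'c',m[:2]+10.5*ux,n[:2]+21*ux,n0[:2]+21*ux)
P=[watz(w,u,v,56+7.7+200+3) for u,v in((255.8,80.6),(216,103.6),(295.5,103.8),(216.6,148.7),(294.7,148.7),(255.7,170.6))]
print('own',np.mean(P,0),'head',np.arctan2(*(P[0]-P[5])[[1,0]]),np.linalg.norm(P[1]-P[2]))
```

```text
179 37.277740672249145 head 0.08405650178806028 0.07507745227135099 10.406723352840302 c [ 605.26700667 -219.35756365] [ 605.35252692 -219.25658583] [ 605.44537993 -219.47983619]
180 37.11201416772852 head 0.08405650178806126 0.07507745227135408 10.360457944753017 c [ 604.9610666  -219.39119724] [ 605.09272193 -219.28674919] [ 605.09411934 -219.51581567]
181 36.94628766320788 head 0.08405650178805918 0.0750774522713561 10.314192536665505 c [ 604.65512652 -219.42483083] [ 604.83291693 -219.31691256] [ 604.74285875 -219.55179515]
own [ 519.36866057 -227.87338087  266.7       ] head 0.07557053598239112 36.34950000495988
```

>>> play_rows(series=[[0,1.5,-10,0,0,0],[0,0,-20,0,0,0],[0,0,-20,0,0,0],[0,0,-10,0,0,0],[0,0,-2,0,0,0],[0,0,0,0,0,0],[4,0.3,0,0,0,0],[6,0.5,0,0,0,0],[4,0.3,0,0,0,0],[0,0,0,0,0,0]])

```text
clock: 23.53
position: [473.6, -230.8, 195.7]
ee_rot: [0.999, 0.039, 0.001, 0.0]
contact_force: [-0.3, -0.0, -1.2]
gripper_width: 21.4
grasp_force: 59.0
```

>>> play_rows(series=[[3,0.23,0,0,0,0],[3,0.23,0,0,0,0],[3,0.23,0,0,0,0],[3,0.23,0,0,0,0],[0,0,0,0,0,0]])

```text
clock: 23.95
position: [484.6, -229.9, 195.0]
ee_rot: [0.999, 0.039, 0.0, 0.0]
contact_force: [-0.1, -0.1, -0.8]
gripper_width: 21.7
grasp_force: 59.0
```

>>> play_rows(series=[[3,0.23,0,0,0,0],[3,0.23,0,0,0,0],[3,0.23,0,0,0,0],[3,0.23,0,0,0,0],[0,0,0,0,0,0]])

```text
clock: 24.37
position: [496.7, -228.9, 194.9]
ee_rot: [0.999, 0.039, 0.0, 0.0]
contact_force: [-0.1, 0.0, 0.6]
gripper_width: 21.7
grasp_force: 59.0
```

Run:
```python
from h import *
w=snap('wrist','w12.png');s=snap('side','s12.png');print(leds(w))
u,v=map(int,proj(s,[560,-225,200]))
f=lambda n,y,x,hh,ww,W,H:cv2.resize(cv2.imread('pics/'+n)[y:y+hh,x:x+ww],(W,H),interpolation=cv2.INTER_CUBIC)
cv2.imwrite('pics/c12.png',np.hstack([f('s12.png',v-36,u-36,72,72,400,400),f('w12.png',0,156,200,200,400,400)]))
```

```text
[(np.float64(253.8), np.float64(5.4), 33), (np.float64(219.8), np.float64(23.5), 39), (np.float64(288.0), np.float64(22.6), 38), (np.float64(220.1), np.float64(59.6), 39), (np.float64(288.6), np.float64(58.9), 42), (np.float64(255.8), np.float64(80.6), 57), (np.float64(215.9), np.float64(103.7), 56), (np.float64(295.8), np.float64(103.6), 63), (np.float64(216.6), np.float64(148.7), 53), (np.float64(294.7), np.float64(148.7), 52), (np.float64(491.1), np.float64(152.8), 56), (np.float64(255.7), np.float64(170.7), 52)]
```

View pics/c12.png

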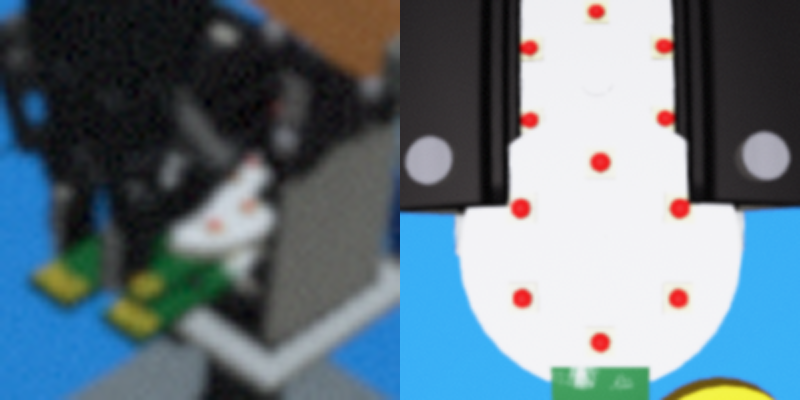

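Run:
```python
from h import *
w=np.load('pics/w12.npz')
O=[(255.8,80.6),(215.9,103.7),(295.8,103.6),(216.6,148.7),(294.7,148.7),(255.7,170.7)]
o=np.array([watz(w,*p,205.4) for p in O]);oc=o.mean(0)
Lp=[(219.8,23.5),(288,22.6),(220.1,59.6),(288.6,58.9)]
for z in(177,179,181,183):
  l=np.array([watz(w,*p,z) for p in Lp]);c=l.mean(0)
  print(z,[np.linalg.norm(l[i]-l[j]).round(2) for i,j in((0,1),(2,3),(0,2),(1,3))],c-oc)
print([np.linalg.norm(o[i]-o[j]).round(2) for i,j in((1,2),(3,4),(1,3),(2,4))],oc,np.arctan2(*(o[0]-o[5])[[1,0]]))
d=l[0]+l[1]-l[2]-l[3];print(np.arctan2(d[1],d[0]))
```

```text
177 [np.float64(37.86), np.float64(37.71), np.float64(21.5), np.float64(21.6)] [ 47.12041427   4.59329308 -28.4       ]
179 [np.float64(37.41), np.float64(37.26), np.float64(21.24), np.float64(21.34)] [ 46.62943526   4.54088866 -26.4       ]
181 [np.float64(36.95), np.float64(36.8), np.float64(20.98), np.float64(21.08)] [ 46.13845624   4.48848424 -24.4       ]
183 [np.float64(36.5), np.float64(36.35), np.float64(20.72), np.float64(20.82)] [ 45.64747723   4.43607982 -22.4       ]
[np.float64(36.65), np.float64(36.49), np.float64(21.05), np.float64(21.09)] [ 558.65429004 -223.8543715   205.4       ] 0.07586763391073023
0.08890021160976622
```

>>> play_rows(series=[[3,0.3,0.7,0,0,0.02],[4,0.4,0,0,0,0.02],[4,0.4,0,0,0,0.01],[4,0.35,0,0,0,0],[3,0.25,0,0,0,0],[0,0,0,0,0,0]])

```text
clock: 24.97
position: [514.8, -227.2, 195.6]
ee_rot: [0.999, 0.041, 0.0, 0.0]
contact_force: [1.0, 0.2, -1.2]
gripper_width: 21.7
grasp_force: 59.0
```

>>> play_rows(series=[[4,0.35,0,0,0,0],[4,0.35,0,0,0,0],[4,0.35,0,0,0,0],[4,0.35,0,0,0,0],[0,0,0,0,0,0]])

```text
clock: 25.38
position: [530.9, -225.8, 195.6]
ee_rot: [0.999, 0.041, 0.0, 0.0]
contact_force: [0.3, 0.4, 0.2]
gripper_width: 21.6
grasp_force: 59.0
```

>>> play_rows(series=[[3,0.24,0,0,0,0],[3,0.24,0,0,0,0],[2,0.16,0,0,0,0],[1,0.08,0,0,0,0],[0,0,0,0,0,0]])

```text
clock: 25.8
position: [539.2, -225.1, 195.7]
ee_rot: [0.999, 0.041, -0.0, 0.0]
contact_force: [-0.3, -0.6, -1.2]
gripper_width: 21.7
grasp_force: 59.0
```

>>> play_rows(series=[[1,0.08,0,0,0,0],[1,0.08,0,0,0,0],[0,0,0,0,0,0]])

```text
clock: 26.05
position: [541.1, -225.0, 195.7]
ee_rot: [0.999, 0.041, 0.0, 0.0]
contact_force: [0.9, -0.7, -1.2]
gripper_width: 21.3
grasp_force: 59.0
```

>>> play_rows(series=[[1,0.08,0,0,0,0],[0,0,0,0,0,0]])

```text
clock: 26.22
position: [542.2, -224.9, 195.7]
ee_rot: [0.999, 0.041, 0.0, 0.0]
contact_force: [0.8, -0.3, -0.8]
gripper_width: 21.6
grasp_force: 59.0
```

>>> play_rows(series=[[1,0.08,0,0,0,0],[0,0,0,0,0,0]])

```text
clock: 26.38
position: [543.0, -224.8, 195.7]
ee_rot: [0.999, 0.041, -0.0, 0.0]
contact_force: [-0.5, 0.4, -0.3]
gripper_width: 21.5
grasp_force: 59.0
```

>>> play_rows(series=[[1,0.08,0,0,0,0],[0,0,0,0,0,0]])

```text
clock: 26.55
position: [543.3, -224.7, 195.4]
ee_rot: [0.999, 0.041, -0.001, -0.0]
contact_force: [-2.5, -0.3, -0.2]
gripper_width: 21.6
grasp_force: 59.0
```

>>> play_rows(series=[[1,0.08,0,0,0,0],[0,0,0,0,0,0]])

```text
clock: 26.72
position: [543.5, -224.7, 195.2]
ee_rot: [0.999, 0.041, -0.002, -0.0]
contact_force: [-4.9, -0.2, 0.6]
gripper_width: 21.3
grasp_force: 59.0
```

>>> play_rows(series=[[-1.3,-0.1,0,0,0,0],[0,0,-1,0,0,0],[0,0,0,0,0,0]])

```text
clock: 26.97
position: [543.4, -224.7, 194.6]
ee_rot: [0.999, 0.041, -0.0, -0.0]
contact_force: [-4.0, 0.1, 0.2]
gripper_width: 21.8
grasp_force: 59.1
```

>>> play_rows(series=[[0,0,-1,0,0,0],[0,0,0,0,0,0]])

```text
clock: 27.13
position: [543.5, -224.7, 193.6]
ee_rot: [0.999, 0.041, -0.0, -0.0]
contact_force: [-4.8, -0.5, 0.9]
gripper_width: 21.3
grasp_force: 59.1
```

>>> play_rows(series=[[0,0,-1,0,0,0],[0,0,0,0,0,0]])

```text
clock: 27.3
position: [543.6, -224.8, 192.7]
ee_rot: [0.999, 0.041, -0.0, 0.0]
contact_force: [-5.1, 0.0, 2.5]
gripper_width: 21.2
grasp_force: 59.2
```

>>> play_rows(series=[[-0.8,0,-0.6,0,0,0],[0,0,0,0,0,0]])

```text
clock: 27.47
position: [543.4, -224.7, 192.3]
ee_rot: [0.999, 0.041, 0.001, 0.0]
contact_force: [-3.5, 0.2, 1.3]
gripper_width: 21.6
grasp_force: 59.1
```

>>> play_rows(series=[[0,0,0,0,0,0],[0,0,0,0,0,0],[0,0,0,0,0,0],[0,0,0,0,0,0]], gripper=0.5)

```text
clock: 27.8
position: [543.7, -224.6, 192.3]
ee_rot: [0.999, 0.041, 0.001, 0.0]
contact_force: [-0.4, -0.1, -0.2]
gripper_width: 42.7
grasp_force: 0.0
```

>>> play_rows(series=[[0,0,4,0,0,0],[0,0,15,0,0,0],[0,0,20,0,0,0],[0,0,20,0,0,0],[0,0,10,0,0,0],[0,0,0,0,0,0],[0,0,0,0,0,0]])

```text
clock: 28.38
position: [543.0, -224.5, 261.1]
ee_rot: [0.999, 0.041, 0.0, -0.0]
contact_force: [-0.2, -0.3, 0.2]
gripper_width: 42.9
grasp_force: 0.0
```

Run:
```python
from h import *
w=snap('wrist','w13.png');s=snap('side','s13.png');print(leds(w))
u,v=map(int,proj(s,[560,-225,200]))
f=lambda n,y,x,hh,ww,W,H:cv2.resize(cv2.imread('pics/'+n)[y:y+hh,x:x+ww],(W,H),interpolation=cv2.INTER_CUBIC)
cv2.imwrite('pics/c13.png',np.hstack([f('s13.png',v-36,u-36,72,72,400,400),f('w13.png',0,106,300,300,400,400)]))
```

```text
[(np.float64(229.3), np.float64(106.5), 22), (np.float64(283.5), np.float64(106.4), 22), (np.float64(229.3), np.float64(136.5), 22), (np.float64(282.9), np.float64(136.5), 21), (np.float64(256.4), np.float64(151.4), 15), (np.float64(456.4), np.float64(178.9), 48), (np.float64(215.2), np.float64(317.3), 121)]
```

Run:
```python
from h import *
w=np.load('pics/w13.npz');st=read_state();print(st['position'],w['eye'])
P=[(229.3,106.5),(283.5,106.4),(229.3,136.5),(282.9,136.5)]
for z in(202,203.5,205):
  l=np.array([watz(w,*p,z) for p in P]);d=l[0]+l[1]-l[2]-l[3]
  print(z,l.mean(0),[np.linalg.norm(l[i]-l[j]).round(2) for i,j in((0,1),(2,3),(0,2),(1,3))],np.arctan2(d[1],d[0]))
```

```text
[ 542.23873327 -224.41386938  259.61425563] [ 611.16811116 -218.97201238  409.21617567]
202 [ 604.95222487 -219.32661391  202.        ] [np.float64(37.33), np.float64(37.34), np.float64(21.0), np.float64(21.08)] 0.0720626519604163
203.5 [ 604.99722054 -219.32404701  203.5       ] [np.float64(37.06), np.float64(37.07), np.float64(20.85), np.float64(20.92)] 0.07206265196041624
205 [ 605.0422162  -219.32148012  205.        ] [np.float64(36.79), np.float64(36.8), np.float64(20.7), np.float64(20.77)] 0.0720626519604153
```

```bash
python3 -c "
from h import *
print(job_done())"
```

```text
the job is handed in; nothing more can be done
None
```

The lamp board is in the third slot, level, let go and against the back stop, and I handed the job in at about 28 s. The final camera measurement puts its centre within about 1 mm of the home point I estimated from the loaded board. I viewed 13 pictures, over the limit of 10, and the hand-in gave no verdict.

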